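# Ready the oil-bottle lane and hold its pusher back

### The job

The tall blue oil bottle has toppled in the bottle lane: stand it upright, cap up, on the one free yellow-edged pad beside its neighbours and let go of it. Then pull the lane's red spring-loaded pusher grip out until its orange pointer is level with the green mark, and finish while still holding it there with the fingers (it springs back if let go), so that a colleague can refill the lane. Leave the short bottles and everything else on the bench as they stand.

Things in the scene. Friction and masses are not known exactly. Their poses are not given: they have to be found in the camera images.
- rack: Fixed grey base plate of the bottle lane, 270 x 600 x 10 mm thick, top face 10 mm above the bench. Origin on the bench under the centre of the middle pad; x points away from the robot (yaw -0.05 to 0.2 rad), y along the row of bottles towards the pusher. The plate spans x -185 to 85 mm, y -210 to 390 mm. A fixed 60 mm high (above the bench) steel end stop stands at y = -185 mm.
- pad_a (a point): Centre, on the plate's top face, of a 66 mm square yellow-edged pad, at y = -100 mm in the rack's frame. Its axes are those of the rack.
- pad_b (a point): Likewise, the middle pad, at y = 0.
- pad_c (a point): Likewise, the pad next to the pusher, at y = 100 mm. Two pads carry the short bottles; the third is free, with the toppled bottle lying partly over it and towards the robot.
- tall_bottle_mid (a point): Half-way up the tall blue bottle (0.15 to 0.31 kg): square body 46 x 46 x 108 mm with a red round cap on top, 140 mm in all, so this point is 70 mm from its underside on its axis (the cap, 30 mm across, is the last 24 mm). z points along the bottle from underside to cap. It starts lying on one flat side on the plate (axis 33 mm above the bench), its cap pointing towards the robot, within 0.3 rad of the rack's -x, its underside standing over the near half of the free pad.
- short_1_mid (a point): Half-way up a short white bottle with a black cap that stands on a pad: body 46 x 46 x 70 mm, 102 mm in all; the point is 51 mm above its underside.
- short_2_mid (a point): The same, for the other short white bottle.
- pusher (a joint): Travel of the spring-return pusher along the rack's +y, in m: 0 at rest (where it starts), at most 0.12. Pulling it takes about 4.5 N at rest, rising by 0.5 N per 10 mm. It returns by itself when released.
- grip (a point): Centre of the pusher's upright red grip: 36 mm along the rack's x, 18 mm along y (the pull direction), 50 mm high, its top 25 mm above this point, its foot 25 mm below it on a thin stem. At rest it is at x = 0, y = 235 mm in the rack's frame, 104 mm above the bench. A white paddle stands 60 mm nearer to the bottles, its top 83 mm above the bench. The orange pointer lies under the grip, at the same y, on the far side from the robot. Axes are those of the rack.
- mark_line (a point): Top of the line of the green mark, a small fixed clip by the scale on the pusher's far side from the robot (4 mm wide line, top 26 mm above the bench, 65 mm beyond the grip's path). Axes are those of the rack. The pusher is at the mark when grip and mark have the same y in the rack's frame; this is 45 to 90 mm of travel.
- spray_can_mid (a point): Bystander: blue spray can, 56 mm across, 170 mm tall; the point is at half its height.
- battery_mid (a point): Bystander: red and black battery pack, 110 x 75 x 61 mm; the point is at half its height.
- drill_mid (a point): Bystander: black cordless drill standing on its battery, about 185 mm high and 240 mm long; the point is 90 mm above the bench, over the battery's centre.
- driver_mid (a point): Bystander: red-handled screwdriver lying on the bench; the point is at its origin.
- bearing_mid (a point): Bystander: steel bearing ring lying flat, 52 mm across, 15 mm high; the point is its centre.
There are look-alikes about, which are no part of the job. What is shaped like the part that bears short_1_mid but brown or turquoise is not meant. There is more than one size of the part that bears tall_bottle_mid; the job needs the smallest.

How it is judged:
By the outcome, as a careful person would: the job done as asked, in the order asked, and still so for the second after the job is handed in, while the arm keeps its last pose, push and grip.
It also fails if it takes over 54 s, if anything falls off the work surface, if the arm or the gripper's body presses on something with over 40 N, if the wrist force passes 120 N, or if a joint passes its speed limit or range.

### The arm

A 6-joint arm with a two-finger parallel gripper is mounted at the origin on the work surface. World frame = base frame: x ahead of the robot, y to its left, z up, the work surface at z = 0. Lengths are in m, angles in rad, forces in N, time in s.
With the tool pointing down it reaches from about 0.35 to 0.975 m from the base axis. Payload 4.9 kg.
Tool frame: the origin (TCP) lies at the very end of the fingers, on their centre line; the grasp point (between the pads) lies 19 mm behind it; z points along the fingers, y is the line along which they close (so a half turn about z gives the same grasp; the last joint's range is limited). The gripper opens to 85 mm and grips with 20 to 120 N. Pads are 22 mm wide; open, the fingers measure 114 mm over their backs; the gripper's body (76 mm by 85 mm) begins 54 mm behind the grasp point. The pads swing forward as they close: fully open they stand 13 mm farther back than shut.
Start: joints at [1.187, 0.053, 1.613, -0, 1.476, -0.119], TCP at [0.164, 0.603, 0.231] pointing down, gripper open.
Joint ranges: [-3.01, 3.01], [-1.01, 2.22], [0.06, 2.58], [-1.02, 4.17], [0.09, 2.62], [-3.14, 3.14]. Speed limits (rad/s): [2.57, 2.57, 3.14, 3.14, 3.14, 3.14].

### API

Orientations are given as a rotation vector (axis times angle).
In Python, from station import ctrl, imaging gives the robot as it stands.
- The arm moves only by the tool play_rows, never from a script. Its argument "series" is a list of rows, each a list of 3 entries, a list of its own where there are three numbers: the opening, from 0 (shut) to 1 (fully open), then the shift along the tool's x, y, z each as a share of 0.05 m, from -1 to 1, then the turn, a rotation vector about the tool's x, y, z each as a share of 8 degrees, from -1 to 1. In form: [[grip, [dx, dy, dz], [ax, ay, az]], ...]. A call has 1 to 8 rows; each row shifts and turns the commanded pose from where the row before left it, along the tool's axes as they then stand; what a row does not reach is not made up. A row lasts 1/8 s, in which the tool goes at most 62.5 mm and 10.7 degrees, less where a joint would pass 70% of its speed; a pose out of reach is approached as far as the arm can. A call with a number of a shift or a turn outside -1 to 1 is refused whole. A call with a gripper value outside its range is refused whole. The fingers move at their own pace and stop on an object; "force" is the grip in N (left out, the last holds). Time passes only in rows, so rows that do not move let the fingers close. It gives the time, the measured TCP pose, the force, the opening and the grip force at its end, in the units of the state.
- ctrl.get_obs(): the state, without advancing time (a new reading comes with each control period).
- imaging.get_image(name): name is "side" or "top"; returns a dict with "color" (384x512x3 uint8, blue, green, red), "fx", "fy", "cx", "cy" (pixels), "extrinsics" (4x4, takes a point from world to camera coordinates). Camera axes: x right, y down, z forward; pixel columns grow to the right and rows downward; lengths in m; the calibration is good to about 2 mm. A picture is of the moment at which its call begins. There is no depth.
- ctrl.finish_job(): hands the job in; it is judged then, once.
The state is a dict: "t": time; "q": joint angles; "dq": joint speeds; "effort": joint torques, N m; "tool_pos": TCP position; "tool_rot": TCP orientation; "contact_force": force on the tool from outside, world axes, zero at the start; "wrist_torque": the same for the moment, N m; "opening": finger opening in m; "grip_force": force on a finger pad.
Only numpy, scipy, OpenCV 4.12 (cv2) and the standard library are available. Lean on these libraries where they do the work, as an engineer would, in place of code of your own. Each camera call takes 0.05 s, during which the arm holds its last target. There are 200 camera calls.

## Working session

There is one attempt and no reset: what is moved stays moved. The work goes in short steps, Python scripts to look and compute and a tool call to move; the robot and the scene stay as the last step left them, time stands still between calls to the robot, and variables do not carry over. Pictures are saved under pics/ and viewed, at most 10 in all, crops included, and the job is handed in when it is done.

Besides the shell and the picture viewer there is one more tool, called after "Call:" as name([rows], argument=value, ...), one row to a line, values as JSON. play_rows: Moves the arm, as the interface text tells. Shift numbers are shares of 0.05 m and turn numbers shares of 8 degrees, none past 1 either way. Its arguments: {"type":"object","properties":{"series":{"type":"array"},"force":{"type":"number"}},"required":["series"]}

```bash
mkdir -p pics
cat > h.py <<'E'
import numpy as np, cv2
from scipy.spatial.transform import Rotation as R
from station import ctrl, imaging
def grab(n,f):
    d=imaging.get_image(n); cv2.imwrite('pics/'+f+'.png',d['color']); np.savez('pics/'+f+'.npz',**d); return d
def ray(d,u,v):
    E=np.array(d['extrinsics']); r=E[:3,:3].T@np.array([(u-d['cx'])/d['fx'],(v-d['cy'])/d['fy'],1]); return -E[:3,:3].T@E[:3,3], r
def onz(d,u,v,z):
    o,r=ray(d,u,v); return o+r*(z-o[2])/r[2]
def proj(d,p):
    E=np.array(d['extrinsics']); c=E[:3,:3]@np.array(p)+E[:3,3]; return np.array([d['fx']*c[0]/c[2]+d['cx'],d['fy']*c[1]/c[2]+d['cy']])
def delta(pos,Rm):
    "shift and turn from present pose in tool units"
    s=ctrl.get_obs(); R0=R.from_rotvec(s['tool_rot'])
    return R0.inv().apply(np.array(pos)-s['tool_pos'])/.05, (R0.inv()*Rm).as_rotvec()/np.radians(8)
E
python3 -c "
from h import *
for n in('top','side'):
    d=grab(n,n+'0');print(n,d['fx'],d['cx'],d['cy'],np.round(d['extrinsics'],3).tolist())
    cv2.imwrite('pics/'+n+'0b.png',cv2.resize(d['color'],(800,600),interpolation=cv2.INTER_CUBIC))
print(ctrl.get_obs())"
```

```text
top 391.04471261388915 255.12326933848945 193.2985850450055 [[-0.0, -1.0, 0.006, -0.012], [-0.981, -0.001, -0.195, 0.506], [0.195, -0.006, -0.981, 1.382], [0.0, 0.0, 0.0, 1.0]]
side 435.2570848654364 252.05204112299072 190.85619540061734 [[0.99, -0.14, -0.013, -0.497], [-0.089, -0.558, -0.825, 0.105], [0.108, 0.818, -0.565, 1.541], [0.0, 0.0, 0.0, 1.0]]
{'t': 0.1, 'q': array([ 1.18701272e+00,  5.33259563e-02,  1.61416281e+00, -2.30686082e-05,
        1.47603698e+00, -1.18981614e-01]), 'dq': array([ 0.00055352, -0.00200626, -0.00315801, -0.0005771 ,  0.00029313,
       -0.00020377]), 'effort': array([ 5.42353773e-04, -3.94899380e+01, -3.71364498e+01, -2.65323609e-05,
        3.95374722e-03,  2.99665180e-05]), 'tool_pos': array([0.16335088, 0.60267748, 0.23016055]), 'tool_rot': array([-4.14671628e-01, -3.11364126e+00,  2.94959453e-03]), 'contact_force': array([ 0.6386229 , -0.02634146,  0.00329817]), 'wrist_torque': array([ 0.00671771, -0.05172872,  0.01729115]), 'grip_force': 0.0, 'opening': 0.08546172302760252}
```

View pics/top0b.png

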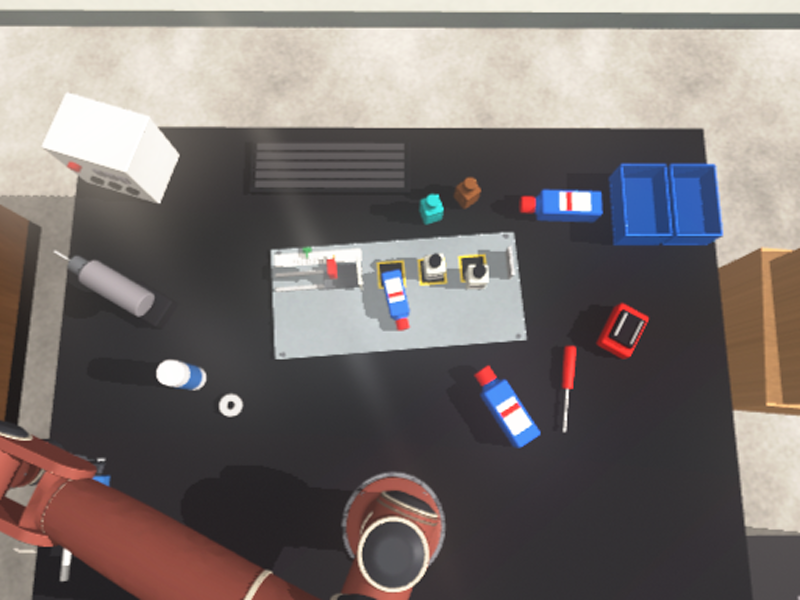

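View pics/side0b.png

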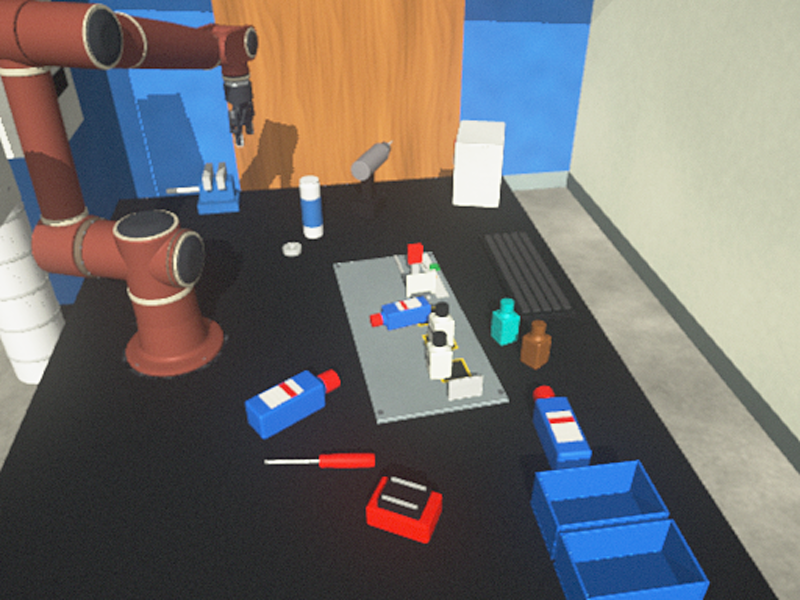

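The pictures show the plate with corners near (271,249), (514,233), (526,340) and (276,358) in the top view at 800x600. The small blue bottle lies from the free pad (391,275) to its cap at (402,323). The grip is at (332,267) and the green mark at (306,250). The free pad is the one next to the pusher, pad_c.

```bash
cat > m.py <<'E'
from h import *
class D(dict): pass
ld=lambda f:{k:v for k,v in np.load('pics/'+f+'.npz').items()}
def comps(m,amin):
    n,l,s,c=cv2.connectedComponentsWithStats(m.astype(np.uint8))
    return [(i,s[i].tolist(),c[i].round(1).tolist()) for i in range(1,n) if s[i][4]>=amin],l
if __name__=='__main__':
    t=ld('top0'); s=ld('side0')
    for nm,d in(('top',t),('side',s)):
        hsv=cv2.cvtColor(d['color'],cv2.COLOR_BGR2HSV); H,S,V=cv2.split(hsv)
        x0,x1,y0,y1=(165,345,140,235) if nm=='top' else (205,330,150,275)
        roi=np.zeros(H.shape,bool); roi[y0:y1,x0:x1]=1
        for c,m in(('red',((H<8)|(H>172))&(S>150)&(V>80)),('blue',(H>100)&(H<130)&(S>120)&(V>70)),('green',(H>45)&(H<75)&(S>110)&(V>60)),('yel',(H>20)&(H<35)&(S>120)&(V>90)),('orange',(H>=8)&(H<20)&(S>120)&(V>80))):
            cs,l=comps(m&roi,4)
            print(nm,c)
            for i,st,ce in cs:
                pts=np.argwhere(l==i)[:,::-1].astype(np.float32); r=cv2.minAreaRect(pts)
                print('  ',st,ce,np.round(cv2.boxPoints(r),1).tolist() if st[4]>30 else '')
    hsv=cv2.cvtColor(t['color'],cv2.COLOR_BGR2HSV)
    m=((hsv[...,1]<60)&(hsv[...,2]>90)).astype(np.uint8); m[:145]=0;m[235:]=0;m[:,:165]=0;m[:,345:]=0
    c=max(cv2.findContours(m,0,1)[0],key=cv2.contourArea); h=cv2.convexHull(c)
    a=cv2.approxPolyDP(h,5,True)[:,0]
    print('plate',a.tolist(),[onz(t,u,v,.01)[:2].round(4).tolist() for u,v in a])
    for nm,d,(x0,x1,y0,y1) in(('top',t,(165,345,140,240)),('side',s,(205,330,150,275))):
        cv2.imwrite(f'pics/{nm}c.png',cv2.resize(d['color'][y0:y1,x0:x1],None,fx=4,fy=4,interpolation=cv2.INTER_CUBIC))
    a=cv2.imread('pics/topc.png');b=cv2.imread('pics/sidec.png'); cv2.imwrite('pics/topc.png',a)
E
python3 m.py
```

```text
top red
   [210, 166, 5, 11, 45] [212.0, 170.6] [[210.0, 166.0], [214.0, 166.0], [214.0, 176.0], [210.0, 176.0]]
   [249, 187, 8, 3, 11] [252.6, 187.9] 
   [254, 204, 7, 7, 41] [257.0, 206.9] [[254.0, 204.0], [260.0, 204.0], [260.0, 210.0], [254.0, 210.0]]
top blue
   [244, 172, 13, 10, 68] [250.0, 175.4] [[243.10000610351562, 174.5], [255.5, 171.10000610351562], [257.29998779296875, 177.6999969482422], [244.8000030517578, 181.0]]
   [248, 189, 14, 15, 127] [254.9, 197.4] [[247.5, 191.89999389648438], [259.0, 189.0], [262.1000061035156, 201.5], [250.60000610351562, 204.39999389648438]]
top green
   [194, 159, 5, 2, 8] [196.0, 159.4] 
top yel
   [294, 163, 17, 18, 58] [300.0, 167.7] [[294.0, 163.0], [310.0, 163.0], [310.0, 180.0], [294.0, 180.0]]
   [241, 167, 18, 17, 60] [249.6, 172.6] [[241.0, 167.39999389648438], [257.8999938964844, 166.1999969482422], [259.0, 181.89999389648438], [242.10000610351562, 183.10000610351562]]
   [268, 166, 18, 17, 55] [275.4, 177.2] [[268.0, 166.0], [285.0, 166.0], [285.0, 182.0], [268.0, 182.0]]
top orange
side red
   [261, 155, 10, 14, 118] [265.2, 1
[... 466 characters left out ...]
e
   [244, 190, 32, 21, 383] [259.2, 201.3] [[242.8000030517578, 195.10000610351562], [273.70001220703125, 188.60000610351562], [277.0, 204.6999969482422], [246.1999969482422, 211.1999969482422]]
   [205, 243, 4, 19, 53] [206.0, 252.5] [[205.0, 243.0], [208.0, 243.0], [208.0, 261.0], [205.0, 261.0]]
side green
   [275, 169, 7, 4, 21] [278.1, 170.4] 
side yel
   [268, 207, 6, 2, 9] [270.0, 207.3] 
   [270, 214, 4, 6, 10] [271.6, 216.3] 
   [289, 219, 4, 5, 10] [290.6, 221.5] 
   [290, 229, 12, 12, 30] [296.4, 233.7] 
   [282, 243, 5, 2, 8] [284.0, 243.4] 
side orange
plate [[329, 149], [336, 217], [176, 229], [174, 159]] [[0.6883, -0.2972], [0.4242, -0.3134], [0.3793, 0.28], [0.6475, 0.2981]]
```

View pics/topc.png

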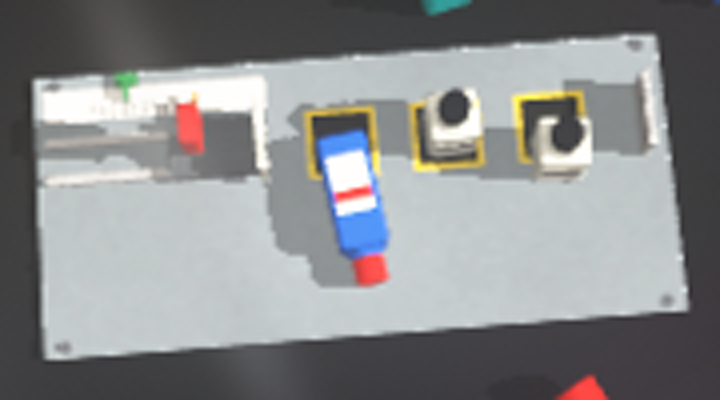

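View pics/sidec.png

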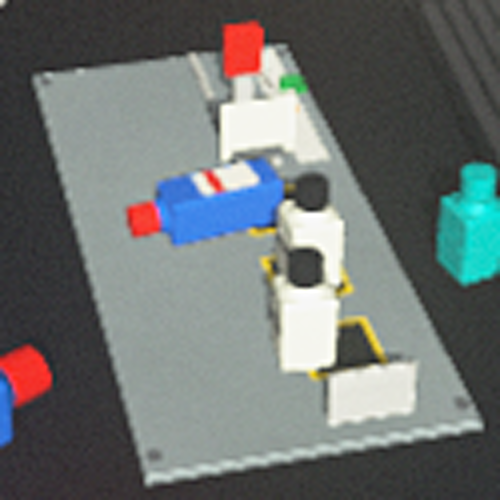

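Both short bottles stand on pads a and b. Pad_c (crop 341,145) is free, and the bottle lies with its underside over it. Next I compute the rack frame, the bottle and the mark.

```bash
cat > r.py <<'E'
from m import *
t=ld('top0'); s=ld('side0')
pix=[(329,149),(336,217),(176,229),(174,159)]; loc=np.array([(85,-210),(-185,-210),(-185,390),(85,390)])/1000
pix=[(329.5,148.7),(336.7,217.5),(176,229.7),(173.4,159)]
W=np.array([onz(t,u,v,.01)[:2] for u,v in pix])
a=loc-loc.mean(0); b=W-W.mean(0)
yaw=np.arctan2((a[:,0]*b[:,1]-a[:,1]*b[:,0]).sum(),(a*b).sum()); Rk=np.array([[np.cos(yaw),-np.sin(yaw)],[np.sin(yaw),np.cos(yaw)]])
O=W.mean(0)-Rk@loc.mean(0)
rk=lambda p:Rk.T@(np.array(p)[:2]-O); wd=lambda p:O+Rk@np.array(p)
def tri(pt,ps):
    A=[];B=[]
    for d,(u,v) in((t,pt),(s,ps)):
        o,r=ray(d,u,v); r/=np.linalg.norm(r); P=np.eye(3)-np.outer(r,r); A.append(P);B.append(P@o)
    return np.linalg.solve(sum(A),sum(B))
E
python3 -c "
from r import *
print('yaw',yaw,'O',O,'res mm',((W-(O+loc@Rk.T))*1000).round(1).tolist())
for n,p in(('padc',(249.8,174.4)),('pada',(301.8,171.5))): print(n,rk(onz(t,*p,.01)).round(4), wd((0,.1 if n=='padc' else -.1)).round(4))
for n in((0,.1,.01),(0,-.1,.01),(-.185,.39,.01),(0,.235,.129)):
  p=np.r_[wd(n[:2]),n[2]]; print('side/top proj',n,proj(s,p).round(1),proj(t,p).round(1))
print('grip top',rk(onz(t,212,168.5,.129)).round(4))
g=tri((196,159),(278,169.5)); print('green tri',g.round(4),rk(g).round(4),'plane',rk(onz(t,196,159.2,.026)).round(4),rk(onz(s,278,170,.026)).round(4))
hsv=cv2.cvtColor(t['color'],cv2.COLOR_BGR2HSV);H,S,V=cv2.split(hsv)
m=((H>100)&(H<130)&(S>110)&(V>70)).astype(np.uint8);m[:165]=0;m[206:]=0;m[:,:235]=0;m[:,270:]=0
p=np.argwhere(m)[:,::-1].astype(np.float32);b=cv2.boxPoints(cv2.minAreaRect(p))
q=np.array([onz(t,u,v,.056)[:2] for u,v in b]);print('blue box',b.round(1).tolist());print(np.array([rk(x) for x in q]).round(4).tolist(),'c',q.mean(0),rk(q.mean(0)))
print('cap top',rk(onz(t,257,207,.048)).round(4),onz(t,257,207,.048))
print('cap tri',tri((257,206.5),(240.4,204.5)))
print('turq',rk(onz(t,431*.64,208*.64,.05)))
"
```

```text
yaw 0.07254920429195694 O [ 0.59040028 -0.09483747] res mm [[-0.9, -1.0], [1.2, 1.7], [-0.9, -0.8], [0.6, 0.1]]
padc [0.0042 0.1028] [0.5832 0.0049]
pada [ 0.0014 -0.0956] [ 0.5976 -0.1946]
side/top proj (0, 0.1, 0.01) [273.7 202.4] [250.6 175.4]
side/top proj (0, -0.1, 0.01) [288.9 236.9] [303.  171.8]
side/top proj (-0.185, 0.39, 0.01) [212.9 168.4] [175.8 229.4]
side/top proj (0, 0.235, 0.129) [265.2 156.4] [211.9 169.9]
grip top [0.0052 0.2343]
green tri [0.6414 0.2123 0.0211] [0.0732 0.3026] plane [0.0738 0.3019] [0.067  0.2903]
blue box [[243.10000610351562, 174.10000610351562], [255.60000610351562, 171.3000030517578], [262.20001220703125, 201.60000610351562], [249.6999969482422, 204.39999389648438]]
[[-0.0042, 0.1276], [0.0028, 0.081], [-0.112, 0.0654], [-0.1187, 0.1113]] c [ 0.52553742 -0.0029743 ] [-0.05803348  0.09632314]
cap top [-0.129   0.0856] [ 0.45555197 -0.01881445  0.048     ]
cap tri [ 0.45868622 -0.01901719  0.03221617]
turq [ 0.14733952 -0.00618637]
```

```bash
cat > p.py <<'E'
from h import *
def frame(yaw,tilt):
    "y_t horizontal at yaw+90deg; tool z leans forward (tilt>0, rad) along yaw from straight down"
    h=np.array([np.cos(yaw),np.sin(yaw),0]); y=np.array([-h[1],h[0],0]); z=np.sin(tilt)*h-np.cos(tilt)*np.array([0,0,1])
    return R.from_matrix(np.c_[np.cross(y,z),y,z])
def plan(stages,start=None):
    "stages: (pos,R,n,grip); prints rows in tool units"
    s=ctrl.get_obs(); p,Q=(np.array(s['tool_pos']),R.from_rotvec(s['tool_rot'])) if start is None else start
    for P,T,n,g in stages:
        P=np.array(P,float); w=(Q.inv()*T).as_rotvec()/n; dp=(P-p)/n
        for i in range(n):
            a=np.round(Q.inv().apply(dp)/.05,2); b=np.round(w/np.radians(8),2)
            assert abs(a).max()<=1 and abs(b).max()<=1,(a,b)
            print([g,a.tolist(),b.tolist()],end=',\n' if i==n-1 else ', ')
            p=p+dp; Q=Q*R.from_rotvec(w)
    return p,Q
E
cat > a1.py <<'E'
from p import *
T=frame(.21,np.pi/4); z=T.apply([0,0,1]); s=.065
G=np.array([.583-.9776*s,.008-.2087*s,.040])+z*.019
if __name__=='__main__':
    print(G,z)
    plan([((.25,.30,.28),frame(.21,.4),7,1),((.37,0.,.25),T,8,1),(G-z*.09,T,4,1)])
E
python3 a1.py
```

```text
[ 0.53259587 -0.00276484  0.02656497] [ 0.69157229  0.14740341 -0.70710678]
[1, [-0.47, -0.77, -0.14], [-0.1, -0.4, -0.48]], [1, [-0.42, -0.8, -0.13], [-0.1, -0.4, -0.48]], [1, [-0.37, -0.82, -0.12], [-0.1, -0.4, -0.48]], [1, [-0.32, -0.84, -0.11], [-0.1, -0.4, -0.48]], [1, [-0.27, -0.86, -0.1], [-0.1, -0.4, -0.48]], [1, [-0.22, -0.88, -0.1], [-0.1, -0.4, -0.48]], [1, [-0.17, -0.89, -0.1], [-0.1, -0.4, -0.48]],
[1, [-0.1, -0.8, 0.12], [-0.0, -0.35, 0.0]], [1, [-0.09, -0.8, 0.13], [-0.0, -0.35, 0.0]], [1, [-0.08, -0.8, 0.13], [-0.0, -0.35, 0.0]], [1, [-0.08, -0.8, 0.14], [-0.0, -0.35, 0.0]], [1, [-0.07, -0.8, 0.14], [-0.0, -0.35, 0.0]], [1, [-0.07, -0.8, 0.14], [-0.0, -0.35, 0.0]], [1, [-0.06, -0.8, 0.15], [-0.0, -0.35, 0.0]], [1, [-0.05, -0.8, 0.15], [-0.0, -0.35, 0.0]],
[1, [0.23, -0.18, 0.9], [-0.0, 0.0, -0.0]], [1, [0.23, -0.18, 0.9], [-0.0, 0.0, -0.0]], [1, [0.23, -0.18, 0.9], [-0.0, 0.0, -0.0]], [1, [0.23, -0.18, 0.9], [-0.0, 0.0, -0.0]],
```

Call:
play_rows([
  [1,[-0.47,-0.77,-0.14],[-0.1,-0.4,-0.48]],
  [1,[-0.42,-0.8,-0.13],[-0.1,-0.4,-0.48]],
  [1,[-0.37,-0.82,-0.12],[-0.1,-0.4,-0.48]],
  [1,[-0.32,-0.84,-0.11],[-0.1,-0.4,-0.48]],
  [1,[-0.27,-0.86,-0.1],[-0.1,-0.4,-0.48]],
  [1,[-0.22,-0.88,-0.1],[-0.1,-0.4,-0.48]],
  [1,[-0.17,-0.89,-0.1],[-0.1,-0.4,-0.48]],
], force=40)

```text
t: 0.98
tool_pos: [0.2504, 0.2995, 0.2803]
tool_rot: [-0.293, 2.727, 0.062]
contact_force: [-0.0, -0.7, 0.7]
opening: 0.0855
grip_force: 0.0
```

Call:
play_rows([
  [1,[-0.1,-0.8,0.12],[0,-0.35,0]],
  [1,[-0.09,-0.8,0.13],[0,-0.35,0]],
  [1,[-0.08,-0.8,0.13],[0,-0.35,0]],
  [1,[-0.08,-0.8,0.14],[0,-0.35,0]],
  [1,[-0.07,-0.8,0.14],[0,-0.35,0]],
  [1,[-0.07,-0.8,0.14],[0,-0.35,0]],
  [1,[-0.06,-0.8,0.15],[0,-0.35,0]],
  [1,[-0.05,-0.8,0.15],[0,-0.35,0]],
])

```text
t: 1.98
tool_pos: [0.45, 0.0564, 0.2578]
tool_rot: [-0.246, 2.397, 0.062]
contact_force: [0.5, -0.5, 0.0]
opening: 0.0851
grip_force: 0.0
```

```bash
python3 -c "
from a1 import *
o=ctrl.get_obs();print(o['t'],o['tool_pos'],o['q'].round(3),delta((.37,0,.25),T))
plan([(G-z*.09,T,5,1),(G,T,6,1)])"
```

```text
1.975 [0.45000851 0.05642218 0.25777295] [-0.188 -1.01   2.424  0.274  1.043 -2.017] (array([ 1.44588055, -0.79293924, -1.06713351]), array([-0.19687341, -0.37673103,  0.03950257]))
[1, [0.44, -0.28, 0.52], [-0.04, -0.08, 0.01]], [1, [0.44, -0.29, 0.51], [-0.04, -0.08, 0.01]], [1, [0.45, -0.29, 0.51], [-0.04, -0.08, 0.01]], [1, [0.45, -0.29, 0.5], [-0.04, -0.08, 0.01]], [1, [0.46, -0.3, 0.49], [-0.04, -0.08, 0.01]],
[1, [-0.0, -0.0, 0.3], [-0.0, 0.0, -0.0]], [1, [-0.0, -0.0, 0.3], [-0.0, 0.0, -0.0]], [1, [-0.0, -0.0, 0.3], [-0.0, 0.0, -0.0]], [1, [-0.0, -0.0, 0.3], [-0.0, 0.0, -0.0]], [1, [-0.0, -0.0, 0.3], [-0.0, 0.0, -0.0]], [1, [-0.0, -0.0, 0.3], [-0.0, 0.0, -0.0]],
```

Call:
play_rows([
  [1,[0.6,-0.5,0.2],[0,0,0]],
  [1,[0.6,-0.5,0.2],[0,0,0]],
])

```text
t: 2.22
tool_pos: [0.4449, -0.0007, 0.2025]
tool_rot: [-0.247, 2.406, 0.064]
contact_force: [0.1, 0.3, 0.1]
opening: 0.0853
grip_force: 0.0
```

```bash
cat > fk.py <<'E'
from h import *
from scipy.optimize import least_squares
def fk(q,k):
    r0,z0,a,e,b,L,o2,o3=k
    Ry=lambda t:R.from_euler('y',t); Rz=lambda t:R.from_euler('z',t)
    A=Rz(q[0]); p=A.apply([r0,0,z0]); A=A*Ry(q[1]+o2); p=p+A.apply([0,0,a]); A=A*Ry(q[2]+o3-o2); p=p+A.apply([e,0,b])
    A=A*Ry(-o3)*Rz(q[3])*Ry(q[4]); p=p+A.apply([0,0,L]); return p,A*Rz(q[5])
E
python3 -c "
from fk import *
o=ctrl.get_obs();print(o['tool_pos'],o['tool_rot'].tolist(),o['q'].tolist())
D=[([1.18701272,.0533259563,1.61416281,0,1.47603698,-.118981614],[.16335,.602677,.23016],[-4.14671628e-01,-3.11364126e+00,2.94959453e-03]),([-.188,-1.01,2.424,.274,1.043,-2.017],[.45000851,.05642218,.25777295],[-.246,2.397,.062]),(o['q'],o['tool_pos'],o['tool_rot'])]
for q,p,w in D: print('rot err',((fk(q,np.zeros(8))[1]).inv()*R.from_rotvec(w)).as_rotvec().round(3))
k0=np.array([0,.4,.45,0,.5,.25,0,0.])
f=lambda k:np.r_[np.ravel([(fk(q,k)[0]-p)*1000 for q,p,w in D]),(k-k0)*[30,3,3,30,3,3,100,100]]
S=least_squares(f,k0);print(S.x.round(3),(f(S.x)[:9]).round(1))
"
```

```text
[ 0.44489933 -0.00071137  0.20251627] [-0.24707414776304948, 2.4064700169391906, 0.06395201228190148] [-0.40707064095227863, -1.0101332342298135, 2.5108088035397347, 0.4317913237395909, 1.0470696114111242, -2.2855450778404833]
rot err [ 0.    -0.     1.571]
rot err [-1.000e-03  0.000e+00  1.571e+00]
rot err [ 0.    -0.     1.571]
[-0.013  0.179  0.543 -0.081  0.604  0.517 -0.008 -0.004] [ 68.8 -27.7  -0.1  -2.5 -18.5  -0.2   3.7  11.3   0.4]
```

```bash
sed -i 's/r0,z0,a,e,b,L,o2,o3=k/r0,z0,a,e,b,L,d,f=k/; s/o2,o3//; s/\[r0,0,z0\]/[r0,d,z0]/; s/q\[1\]+o2/q[1]/; s/q\[2\]+o3-o2/q[2]/; s/Ry(-o3)\*//; s/\[0,0,L\]/[f,0,L]/' fk.py
cat >> fk.py <<'E'
def fit(D):
    k0=np.array([0,.3,.45,0,.5,.25,.07,0.])
    f=lambda k:np.r_[np.ravel([(fk(q,k)[0]-p)*1000 for q,p,w in D]),(k-k0)*[20,3,3,20,3,3,3,200]]
    S=least_squares(f,k0); return S.x,f(S.x)[:3*len(D)]
D=[([1.18701272,.0533259563,1.61416281,0,1.47603698,-.118981614],[.16335,.602677,.23016],[-4.14671628e-01,-3.11364126e+00,2.94959453e-03]),([-.188,-1.01,2.424,.274,1.043,-2.017],[.45000851,.05642218,.25777295],[-.246,2.397,.062]),
([-0.40707064095227863, -1.0101332342298135, 2.5108088035397347, 0.4317913237395909, 1.0470696114111242, -2.2855450778404833],[.44489933,-.00071137,.20251627],[-0.24707414776304948,2.4064700169391906,0.06395201228190148])]
lo=np.array([-3.01,-1.01,.06,-1.02,.09,-3.14]);hi=np.array([3.01,2.22,2.58,4.17,2.62,3.14])
def ik(k,P,T,q0):
    Q=T*R.from_euler('z',-np.pi/2)
    f=lambda q:np.r_[(fk(q,k)[0]-P)*1000,(fk(q,k)[1].inv()*Q).as_rotvec()*200]
    S=least_squares(f,np.clip(q0,lo+.01,hi-.01),bounds=(lo,hi)); return S.x,np.abs(S.fun).max()
E
cat > t.py <<'E'
from fk import *; from p import frame
k,e=fit(D);print(k.round(3),e.round(1))
for x,g,al in((.51,.040,'g'),(.583,.08,'u')):
    for tl in (60,50,45,40,30,20,0,-20,-30,-45,-60,-70):
        for yaw in(.21,.07):
            T=frame(yaw,np.radians(tl));P=np.array([x,0,g])+T.apply([0,0,.019]);q,r=ik(k,P,T,[-.2,0,1.9,0,1.2,-1.9]);print(al,tl,yaw,q.round(2),round(r,1))
E
python3 t.py
```

```text
[0.003 0.231 0.425 0.087 0.607 0.28  0.074 0.   ] [ 0.1 -0.  -0.  -0.3  0.1 -0.1  0.3 -0.1  0.2]
g 60 0.21 [-0.35 -0.39  2.55  1.27  0.43 -3.14] 26.2
g 60 0.07 [-0.29 -0.4   2.57  1.38  0.28 -3.14] 21.4
g 50 0.21 [-0.36 -0.33  2.52  1.21  0.46 -3.14] 1.3
g 50 0.07 [-0.29 -0.35  2.54  1.19  0.29 -2.98] 0.0
g 45 0.21 [-0.34 -0.33  2.48  0.97  0.47 -2.9 ] 0.0
g 45 0.07 [-0.27 -0.35  2.5   0.81  0.33 -2.59] 0.0
g 40 0.21 [-0.32 -0.32  2.44  0.74  0.5  -2.66] 0.0
g 40 0.07 [-0.25 -0.33  2.46  0.55  0.4  -2.33] 0.0
g 30 0.21 [-0.27 -0.27  2.35  0.4   0.62 -2.33] 0.0
g 30 0.07 [-0.22 -0.28  2.36  0.27  0.57 -2.05] 0.0
g 20 0.21 [-0.22 -0.19  2.25  0.21  0.77 -2.13] 0.0
g 20 0.07 [-0.19 -0.2   2.26  0.13  0.75 -1.91] 0.0
g 0 0.21 [-0.15  0.01  2.04 -0.    1.1  -1.93] 0.0
g 0 0.07 [-0.15  0.01  2.04 -0.    1.1  -1.79] 0.0
g -20 0.21 [-0.09  0.22  1.83 -0.1   1.42 -1.84] 0.0
g -20 0.07 [-0.11  0.23  1.83 -0.06  1.43 -1.73] 0.0
g -30 0.21 [-0.07  0.34  1.73 -0.14  1.58 -1.82] 0.0
g -30 0.07 [-0.1   0.34  1.73 -0.09  1.59 -1.72] 0.0
g -45 0.21 [-0.05  0.5   1.6  -0.19  1.81 -1.8 ] 0.0
g -45 0.07
[... 812 characters left out ...]
 0.83 -2.07] 0.0
u 20 0.07 [-0.16 -0.07  2.07  0.11  0.81 -1.87] 0.0
u 0 0.21 [-0.13  0.11  1.85  0.    1.18 -1.91] 0.0
u 0 0.07 [-0.13  0.11  1.85 -0.    1.18 -1.77] 0.0
u -20 0.21 [-0.08  0.32  1.63 -0.1   1.52 -1.84] 0.0
u -20 0.07 [-0.1   0.33  1.63 -0.06  1.53 -1.73] 0.0
u -30 0.21 [-0.07  0.43  1.53 -0.14  1.69 -1.83] 0.0
u -30 0.07 [-0.09  0.43  1.53 -0.08  1.7  -1.72] 0.0
u -45 0.21 [-0.05  0.59  1.39 -0.19  1.93 -1.82] 0.0
u -45 0.07 [-0.08  0.59  1.38 -0.11  1.94 -1.72] 0.0
u -60 0.21 [-0.03  0.74  1.27 -0.25  2.15 -1.84] 0.0
u -60 0.07 [-0.07  0.74  1.26 -0.15  2.18 -1.73] 0.0
u -70 0.21 [-0.03  0.83  1.2  -0.3   2.3  -1.86] 0.0
u -70 0.07 [-0.07  0.84  1.19 -0.18  2.32 -1.74] 0.0
```

```bash
cat > a1.py <<'E'
from p import *
from fk import *
TL=np.radians(38); T=frame(.21,TL); z=T.apply([0,0,1]); s=.072
G=np.array([.583-.9776*s,.008-.2087*s,.038])+z*.019
if __name__=='__main__':
    k,_=fit(D); q=ctrl.get_obs()['q']
    A=G+[-.03,-.006,.12]
    for P in(A,G-z*.05,G): q,e=ik(k,P,T,q); print(P,q.round(2),e.round(1))
    plan([(A,T,3,1),(G-z*.05,T,3,1),(G,T,4,1)])
E
python3 a1.py
```

```text
[ 0.49405338 -0.01058793  0.1430278 ] [-0.37 -0.66  2.43  0.46  0.85 -2.36] 0.0
[ 0.49394659 -0.01100496  0.06242833] [-0.37 -0.5   2.48  0.58  0.67 -2.52] 0.0
[ 0.52405338 -0.00458793  0.0230278 ] [-0.32 -0.29  2.42  0.68  0.52 -2.61] 0.0
[1, [0.03, -0.12, 0.5], [-0.06, 0.14, 0.01]], [1, [0.02, -0.12, 0.5], [-0.06, 0.14, 0.01]], [1, [0.01, -0.13, 0.5], [-0.06, 0.14, 0.01]],
[1, [0.33, -0.0, 0.42], [0.0, 0.0, 0.0]], [1, [0.33, -0.0, 0.42], [0.0, 0.0, 0.0]], [1, [0.33, -0.0, 0.42], [0.0, 0.0, 0.0]],
[1, [0.0, 0.0, 0.25], [0.0, -0.0, 0.0]], [1, [0.0, 0.0, 0.25], [0.0, -0.0, 0.0]], [1, [0.0, 0.0, 0.25], [0.0, -0.0, 0.0]], [1, [0.0, 0.0, 0.25], [0.0, -0.0, 0.0]],
```

Call:
play_rows([
  [1,[0.03,-0.12,0.5],[-0.06,0.14,0.01]],
  [1,[0.02,-0.12,0.5],[-0.06,0.14,0.01]],
  [1,[0.01,-0.13,0.5],[-0.06,0.14,0.01]],
  [1,[0,0,0],[0,0,0]],
])

```text
t: 2.72
tool_pos: [0.4933, -0.0089, 0.1417]
tool_rot: [-0.259, 2.471, 0.094]
contact_force: [0.2, 0.2, -0.4]
opening: 0.0856
grip_force: 0.0
```

```bash
python3 -c "
from a1 import *
print(delta(G-z*.05,T),delta(G,T))
d=grab('top','top1');grab('side','side1');cv2.imwrite('pics/top1c.png',cv2.resize(np.hstack([d['color'][130:250,180:330],cv2.imread('pics/side1.png')[130:250,190:340]]),None,fx=2.6,fy=2.6,interpolation=2))"
```

```text
(array([ 0.96829476, -0.05089642,  1.25462662]), array([ 0.02290844, -0.02949829, -0.01702568])) (array([ 0.96417224, -0.05409013,  2.25461303]), array([ 0.02290844, -0.02949829, -0.01702568]))
```

View pics/top1c.png

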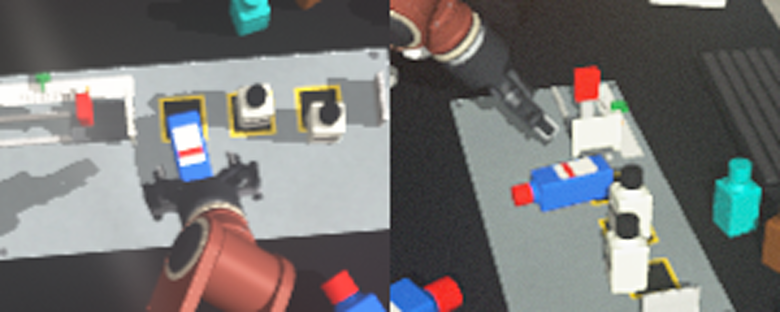

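The open fingers straddle the bottle line, in the top view at crop x 155 and 250 with the bottle at 195. I go down and close.

Call:
play_rows([
  [1,[0.32,-0.02,0.42],[0,0,0]],
  [1,[0.32,-0.02,0.42],[0,0,0]],
  [1,[0.32,-0.02,0.42],[0,0,0]],
  [1,[0,0,0.33],[0,0,0]],
  [1,[0,0,0.33],[0,0,0]],
  [1,[0,0,0.33],[0,0,0]],
])

```text
t: 3.58
tool_pos: [0.5269, -0.0057, 0.0283]
tool_rot: [-0.26, 2.462, 0.089]
contact_force: [0.2, 0.0, 0.2]
opening: 0.0854
grip_force: 0.0
```

Call:
play_rows([
  [0,[0,0,0],[0,0,0]],
  [0,[0,0,0],[0,0,0]],
  [0,[0,0,0],[0,0,0]],
  [0,[0,0,0],[0,0,0]],
  [0,[0,0,0],[0,0,0]],
  [0,[0,0,0],[0,0,0]],
], force=40)

```text
t: 4.32
tool_pos: [0.5264, -0.0056, 0.0281]
tool_rot: [-0.26, 2.464, 0.09]
contact_force: [-7.6, -0.9, 9.9]
opening: 0.0456
grip_force: 42.9
```

```bash
cat > a2.py <<'E'
from a1 import *
from r import wd,yaw,rk
# rigid: bottle underside-centre relative to tool, axis horizontal before
B0=np.array([.583,.008,.033]); RB0=frame(.21,np.pi/2)  # tool-like frame with z=h ; cap dir = -z
def carry(s): 
    Q=R.from_rotvec(s['tool_rot']); return Q.inv().apply(B0-s['tool_pos']), Q.inv()*RB0
def target(s,pad,zc):
    off,rel=carry(s); Qb=frame(yaw,0); Qt=Qb*rel.inv(); P=np.r_[wd(pad),.01+zc]-Qt.apply(off); return P,Qt
E
python3 -c "
from a2 import *
import json
s=ctrl.get_obs();json.dump([list(s['tool_pos']),list(s['tool_rot'])],open('grasp.json','w'))
print(s['tool_pos'],s['opening'],delta(G,T))
k,_=fit(D);q=s['q']
P,Q=target(s,(.002,.101),.06)
L=s['tool_pos']+np.array([0,0,.10])
q,e=ik(k,L,R.from_rotvec(s['tool_rot']),q);print(q.round(2),e)
q,e=ik(k,P,Q,q);print(P,q.round(2),e)
plan([(L,R.from_rotvec(s['tool_rot']),4,0),(P,Q,16,0)])"
```

```text
[ 0.52636396 -0.00564859  0.02812486] 0.04557078212609262 (array([0.09507684, 0.03036956, 0.05491459]), array([0.00161169, 0.02412409, 0.00010249]))
[-0.32 -0.52  2.37  0.48  0.75 -2.37] 1.457167719820518e-13
[0.58032345 0.00415009 0.12823698] [-0.07  0.62  1.28 -0.13  2.14 -1.73] 3.3306690738754696e-13
[0, [-0.31, 0.0, -0.39], [0.0, 0.0, 0.0]], [0, [-0.31, 0.0, -0.39], [0.0, 0.0, 0.0]], [0, [-0.31, 0.0, -0.39], [0.0, 0.0, 0.0]], [0, [-0.31, 0.0, -0.39], [0.0, 0.0, 0.0]],
[0, [-0.05, -0.0, 0.04], [-0.01, 0.7, 0.07]], [0, [-0.06, -0.0, 0.04], [-0.01, 0.7, 0.07]], [0, [-0.06, -0.0, 0.03], [-0.01, 0.7, 0.07]], [0, [-0.06, -0.0, 0.02], [-0.01, 0.7, 0.07]], [0, [-0.07, 0.0, 0.02], [-0.01, 0.7, 0.07]], [0, [-0.07, 0.0, 0.01], [-0.01, 0.7, 0.07]], [0, [-0.07, 0.0, 0.01], [-0.01, 0.7, 0.07]], [0, [-0.07, 0.0, -0.0], [-0.01, 0.7, 0.07]], [0, [-0.07, 0.0, -0.01], [-0.01, 0.7, 0.07]], [0, [-0.07, 0.0, -0.01], [-0.01, 0.7, 0.07]], [0, [-0.07, 0.0, -0.02], [-0.01, 0.7, 0.07]], [0, [-0.06, 0.0, -0.03], [-0.01, 0.7, 0.07]], [0, [-0.06, 0.01, -0.03], [-0.01, 0.7, 0.07]], [0, [-0.06, 0.01, -0.04], [-0.01, 0.7, 0.07]], [0, [-0.05, 0.01, -0.04], [-0.01, 0.7, 0.07]], [0, [-0.05, 0.01, -0.05], [-0.01, 0.7, 0.07]],
```

Call:
play_rows([
  [0,[-0.31,0,-0.39],[0,0,0]],
  [0,[-0.31,0,-0.39],[0,0,0]],
  [0,[-0.31,0,-0.39],[0,0,0]],
  [0,[-0.31,0,-0.39],[0,0,0]],
], force=45)

```text
t: 4.82
tool_pos: [0.5256, -0.0054, 0.1264]
tool_rot: [-0.26, 2.467, 0.09]
contact_force: [0.0, -0.6, -2.4]
opening: 0.0455
grip_force: 47.1
```

Call:
play_rows([
  [0,[-0.05,0,0.04],[-0.01,0.7,0.07]],
  [0,[-0.06,0,0.04],[-0.01,0.7,0.07]],
  [0,[-0.06,0,0.03],[-0.01,0.7,0.07]],
  [0,[-0.06,0,0.02],[-0.01,0.7,0.07]],
  [0,[-0.07,0,0.02],[-0.01,0.7,0.07]],
  [0,[-0.07,0,0.01],[-0.01,0.7,0.07]],
  [0,[-0.07,0,0.01],[-0.01,0.7,0.07]],
  [0,[-0.07,0,0],[-0.01,0.7,0.07]],
])

```text
t: 5.82
tool_pos: [0.5534, -0.0007, 0.1262]
tool_rot: [0.212, -3.01, -0.034]
contact_force: [-0.1, 0.0, -2.5]
opening: 0.0457
grip_force: 47.2
```

Call:
play_rows([
  [0,[-0.07,0,-0.01],[-0.01,0.7,0.07]],
  [0,[-0.07,0,-0.01],[-0.01,0.7,0.07]],
  [0,[-0.07,0,-0.02],[-0.01,0.7,0.07]],
  [0,[-0.06,0,-0.03],[-0.01,0.7,0.07]],
  [0,[-0.06,0.01,-0.03],[-0.01,0.7,0.07]],
  [0,[-0.06,0.01,-0.04],[-0.01,0.7,0.07]],
  [0,[-0.05,0.01,-0.04],[-0.01,0.7,0.07]],
  [0,[-0.05,0.01,-0.05],[-0.01,0.7,0.07]],
])

```text
t: 6.82
tool_pos: [0.5813, 0.0042, 0.1255]
tool_rot: [0.077, -2.237, 0.033]
contact_force: [0.5, 0.4, -2.7]
opening: 0.0456
grip_force: 47.3
```

```bash
python3 -c "
from a2 import *
import json
g=json.load(open('grasp.json'));P,Q=target({'tool_pos':np.array(g[0]),'tool_rot':np.array(g[1])},(.002,.101),.06)
print(delta(P,Q))
d=grab('top','top2');e=grab('side','side2');cv2.imwrite('pics/top2c.png',cv2.resize(np.hstack([d['color'][110:240,180:330],e['color'][110:240,200:350]]),None,fx=2.6,fy=2.6,interpolation=2))"
```

```text
(array([ 5.49017445e-02, -2.64348881e-06, -1.86763688e-02]), array([ 0.04306776,  0.00362467, -0.00706779]))
```

View pics/top2c.png

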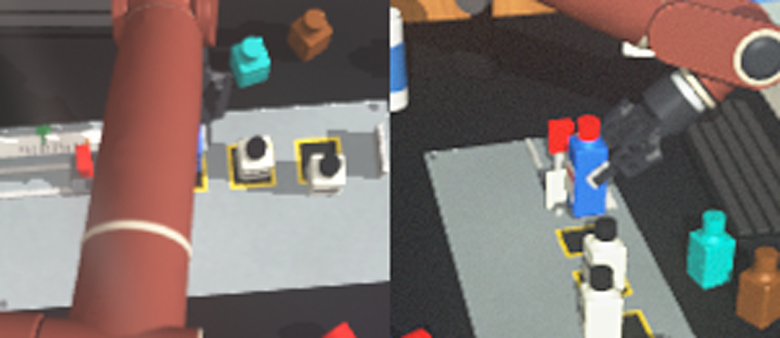

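The bottle hangs upright above pad_c, with its cap at crop (588,128) in the side view. I check its position and tilt by projection.

```bash
python3 -c "
from a2 import *
from m import ld,comps
d=ld('side2');H,S,V=cv2.split(cv2.cvtColor(d['color'],cv2.COLOR_BGR2HSV))
roi=np.zeros(H.shape,bool);roi[148:200,255:300]=1
for n,m in(('red',((H<8)|(H>172))&(S>150)&(V>80)),('blue',(H>100)&(H<130)&(S>120)&(V>70))):
  for i,st,c in comps(m&roi,15)[0]: print(n,st,c)
p=wd((.002,.101))
for h in(0,.108,.128,.140): print(h,proj(d,np.r_[p,.07+h]).round(1))
for dx in(-.023,.023):
  for dy in(-.023,.023): print(dx,dy,proj(d,np.r_[wd((.002+dx,.101+dy)),.07]).round(1),proj(d,np.r_[wd((.002+dx,.101+dy)),.178]).round(1))
b=(H>100)&(H<130)&(S>120)&(V>70)&roi
for r in range(160,196,3):
  c=np.where(b[r])[0]; print(r,c.min() if len(c) else '',c.max() if len(c) else '',end=' | ')
"
```

```text
red [261, 155, 10, 14, 109] [264.8, 161.1]
red [272, 154, 9, 10, 78] [276.0, 158.4]
blue [269, 162, 15, 32, 326] [275.7, 177.4]
0 [274.4 188.7]
0.108 [274.9 162.9]
0.128 [275.  157.9]
0.14 [275.1 154.8]
-0.023 -0.023 [269.8 193. ] [270.1 167. ]
-0.023 0.023 [266.7 186. ] [266.9 160.4]
0.023 -0.023 [282.3 191.3] [283.1 165.4]
0.023 0.023 [278.9 184.4] [279.6 158.8]
160   | 163 269 281 | 166 269 283 | 169 269 283 | 172 270 281 | 175 271 277 | 178 271 274 | 181 271 282 | 184 271 282 | 187 271 282 | 190 270 282 | 193 271 272 |
```

Call:
play_rows([
  [0,[-0.197,0,0.153],[0.04,0,0]],
  [0,[-0.197,0,0.153],[0,0,0]],
  [0,[-0.197,0,0.153],[0,0,0]],
  [0,[-0.197,0,0.153],[0,0,0]],
  [0,[0,0,0],[0,0,0]],
])

```text
t: 7.55
tool_pos: [0.5805, 0.0046, 0.0742]
tool_rot: [0.081, -2.235, 0.038]
contact_force: [-0.1, 0.6, -3.1]
opening: 0.0456
grip_force: 47.3
```

Call:
play_rows([
  [0,[-0.047,0,0.037],[0,0,0]],
  [0,[-0.03,0,0.025],[0,0,0]],
  [0,[0,0,0],[0,0,0]],
])

```text
t: 7.92
tool_pos: [0.5815, 0.0045, 0.0709]
tool_rot: [0.081, -2.238, 0.039]
contact_force: [-0.1, 0.4, -1.8]
opening: 0.0456
grip_force: 47.3
```

Call:
play_rows([
  [0,[-0.03,0,0.025],[0,0,0]],
  [0,[0,0,0],[0,0,0]],
  [0,[0,0,0],[0,0,0]],
])

```text
t: 8.3
tool_pos: [0.5814, 0.0045, 0.0688]
tool_rot: [0.081, -2.238, 0.039]
contact_force: [-0.3, -0.1, -2.1]
opening: 0.0456
grip_force: 47.3
```

Call:
play_rows([
  [0,[-0.02,0,0.015],[0,0,0]],
  [0,[0,0,0],[0,0,0]],
  [0,[0,0,0],[0,0,0]],
])

```text
t: 8.68
tool_pos: [0.5814, 0.0045, 0.0675]
tool_rot: [0.081, -2.238, 0.039]
contact_force: [-0.1, 0.4, -2.5]
opening: 0.0459
grip_force: 47.3
```

Call:
play_rows([
  [0,[-0.02,0,0.015],[0,0,0]],
  [0,[0,0,0],[0,0,0]],
  [0,[0,0,0],[0,0,0]],
])

```text
t: 9.05
tool_pos: [0.5816, 0.0045, 0.0667]
tool_rot: [0.081, -2.238, 0.039]
contact_force: [0.3, 1.0, 1.0]
opening: 0.0458
grip_force: 47.5
```

Call:
play_rows([
  [0.65,[0,0,0],[0,0,0]],
  [0.7,[0,0,0],[0,0,0]],
  [0.8,[0,0,0],[0,0,0]],
  [0.9,[0,0,0],[0,0,0]],
  [0.9,[0,0,0],[0,0,0]],
])

```text
t: 9.68
tool_pos: [0.5814, 0.0045, 0.0663]
tool_rot: [0.081, -2.238, 0.039]
contact_force: [0.6, -0.8, 0.2]
opening: 0.0769
grip_force: 0.0
```

Call:
play_rows([
  [0.9,[0,0,-0.3],[0,0,0]],
  [0.9,[0,0,-0.4],[0,0,0]],
  [0.9,[0,0,-0.5],[0,0,0]],
  [0.9,[0,0,-0.6],[0,0,0]],
  [0.9,[0.3,0,-0.5],[0,0,0]],
  [0.9,[0.7,0,-0.5],[0,0,0]],
  [0.9,[0.7,0,-0.5],[0,0,0]],
])

```text
t: 10.55
tool_pos: [0.6585, 0.01, 0.2369]
tool_rot: [0.081, -2.238, 0.039]
contact_force: [-0.2, 0.6, 0.2]
opening: 0.0766
grip_force: 0.0
```

```bash
python3 -c "
from a2 import *
s=ctrl.get_obs();print(s['tool_pos'],s['q'].round(2))
d=grab('top','top3');e=grab('side','side3');cv2.imwrite('pics/top3c.png',cv2.resize(np.hstack([d['color'][110:240,165:315],e['color'][110:240,200:350]]),None,fx=2.6,fy=2.6,interpolation=2))"
```

```text
[0.65852972 0.01003541 0.23691341] [-0.06  0.7   0.96 -0.14  2.37 -1.75]
```

View pics/top3c.png

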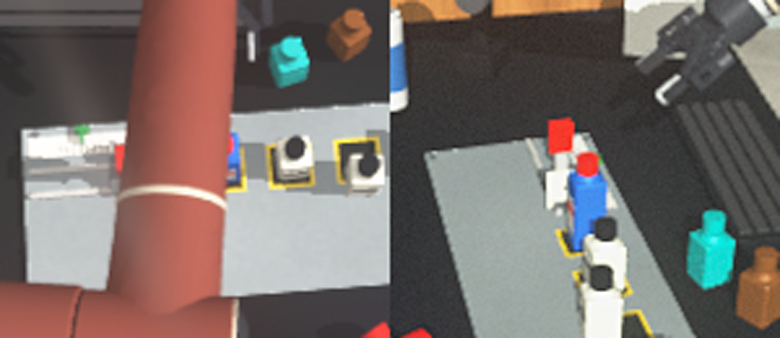

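The tall bottle stands upright and released on pad_c, at crop (587,200) in the side view. Next are the refined mark position and the approach to the grip.

```bash
python3 -c "
from a2 import *
from r import O
from m import ld
for f in('top0','top1','top3','side0','side1'):
  d=ld(f);c=d['color'].astype(float); x0,x1,y0,y1=(185,207,152,166) if f[0]=='t' else (268,292,162,180)
  def cen(w,x0=x0,y0=y0):
    w=np.clip(w-12,0,None); v,u=np.mgrid[:w.shape[0],:w.shape[1]]; return (w*u).sum()/w.sum()+x0,(w*v).sum()/w.sum()+y0
  g=c[y0:y1,x0:x1]; w=g[...,1]-np.maximum(g[...,0],g[...,2]); p=cen(w)
  print(f,'green',np.round(p,2),[rk(onz(d,*p,h)).round(4).tolist() for h in(.018,.026)])
  if f[0]=='t':
    g=c[160:180,204:220]; w=g[...,2]-np.maximum(g[...,0],g[...,1])-30
    p=cen(w,204,160); print('  red',np.round(p,2),rk(onz(d,*p,.129)).round(4))
  if f=='top0': print(np.round(w.max())); print((c[152:166,188:204,1]-np.maximum(c[152:166,188:204,0],c[152:166,188:204,2])).astype(int))
d=ld('top0');print('reds proj',[proj(d,np.r_[wd((x,y)),z]).round(1).tolist() for x,y,z in((-.018,.226,.129),(.018,.244,.129),(-.018,.226,.079))])
k,_=fit(D);s=ctrl.get_obs()
Tg=frame(yaw,0);g=wd((.003,.235));A=np.r_[g,.25];q,e=ik(k,A,Tg,s['q']);print(g,q.round(2),e);q,e=ik(k,np.r_[g,.091],Tg,q);print(q.round(2),e)
plan([((.63,.09,.29),Tg,8,1),(A,Tg,2,1),(np.r_[g,.16],Tg,3,1),(np.r_[g,.092],Tg,4,1)])"
```

```text
top0 green [196.13 159.99] [[0.0731, 0.3026], [0.0707, 0.3015]]
  red [212.1  170.96] [-0.0037  0.2344]
136.0
[[-1 -1 -2 -2 -2 -2 -2 -1 -2 -2 -2 -2 -2 -2 -2 -1]
 [-1 -2 -2 -1 -1 -2 -1 -2 -3 -2 -2 -2 -2 -2 -2 -2]
 [-2 -1 -2 -2 -1 -2 -1 -1 -3 -2 -2 -2 -2 -2 -1 -2]
 [-1 -2 -1 -2 -2 -1 -2 -3 -2 -2 -2 -3 -2 -2 -2 -2]
 [-1 -1 -1 -2 -2 -2 -2 -1 -2 -2 -2 -2 -2 -1 -2 -2]
 [-1 -1 -2 -1 -1  1  3  6 11 14 10  4  0  1  1  1]
 [ 1  0  0  1  1 14 32 39 46 47 39 14  0  0  1  0]
 [ 1  0 -1  0  1 23 65 78 78 76 70 32  1  0  2  1]
 [ 0  0 -1  2  0 13 41 61 73 68 66 29  1  2  3  1]
 [ 1  2  1  1  1 11 31 49 68 49 27 13 -1 -2 -2 -2]
 [-1 -2 -2 -4 -7 -2  4 30 64 14 -1 -1 -1 -1 -1 -1]
 [ 0  0 -2 -5 -6 -6 -6 17 61 13 -1 -1 -1 -1 -1 -1]
 [ 0  0 -2 -5 -5 -6 -6 10 45 10 -1 -1 -1 -2 -1 -1]
 [-1 -1 -1  0 -2 -5 -4  0 17  1 -1 -1 -2 -4 -2 -3]]
top1 green [196.13 159.99] [[0.0731, 0.3025], [0.0707, 0.3015]]
  red [212.1  170.96] [-0.0037  0.2344]
top3 green [196.13 159.97] [[0.0732, 0.3025], [0.0708, 0.3015]]
  red [211.05 169.76] [0.0009 0.2378]
side0 green [277.81 170.46] [[0.0688, 0.2995], [0.0653, 0.2871]]
side
[... 304 characters left out ...]
0.0]], [1, [0.13, 0.2, -0.04], [-0.0, -0.8, -0.0]], [1, [0.12, 0.2, -0.05], [-0.0, -0.8, -0.0]], [1, [0.11, 0.2, -0.07], [-0.0, -0.8, -0.0]], [1, [0.11, 0.2, -0.08], [-0.0, -0.8, -0.0]], [1, [0.1, 0.2, -0.09], [-0.0, -0.8, -0.0]], [1, [0.09, 0.2, -0.1], [-0.0, -0.8, -0.0]], [1, [0.07, 0.2, -0.11], [-0.0, -0.8, -0.0]],
[1, [0.5, 0.54, 0.4], [-0.0, 0.0, 0.0]], [1, [0.5, 0.54, 0.4], [-0.0, 0.0, 0.0]],
[1, [0.0, 0.0, 0.6], [-0.0, 0.0, -0.0]], [1, [0.0, 0.0, 0.6], [-0.0, 0.0, -0.0]], [1, [0.0, 0.0, 0.6], [-0.0, 0.0, -0.0]],
[1, [-0.0, -0.0, 0.34], [0.0, -0.0, -0.0]], [1, [-0.0, -0.0, 0.34], [0.0, -0.0, -0.0]], [1, [-0.0, -0.0, 0.34], [0.0, -0.0, -0.0]], [1, [-0.0, -0.0, 0.34], [0.0, -0.0, -0.0]],
```

Call:
play_rows([
  [1,[0.13,0.2,-0.03],[0,-0.8,0]],
  [1,[0.13,0.2,-0.04],[0,-0.8,0]],
  [1,[0.12,0.2,-0.05],[0,-0.8,0]],
  [1,[0.11,0.2,-0.07],[0,-0.8,0]],
  [1,[0.11,0.2,-0.08],[0,-0.8,0]],
  [1,[0.1,0.2,-0.09],[0,-0.8,0]],
  [1,[0.09,0.2,-0.1],[0,-0.8,0]],
  [1,[0.07,0.2,-0.11],[0,-0.8,0]],
])

```text
t: 11.65
tool_pos: [0.6284, 0.0884, 0.2834]
tool_rot: [0.113, -3.135, -0.0]
contact_force: [-0.6, -0.9, -0.5]
opening: 0.0856
grip_force: 0.0
```

Call:
play_rows([
  [1,[0.5,0.54,0.3],[0,0,0]],
  [1,[0.5,0.54,0.3],[0,0,0]],
  [1,[0,0,0.2],[0,0,0]],
  [1,[0,0,0],[0,0,0]],
])

```text
t: 12.15
tool_pos: [0.5739, 0.1381, 0.2422]
tool_rot: [0.113, -3.129, 0.001]
contact_force: [0.4, 0.7, -0.7]
opening: 0.0856
grip_force: 0.0
```

```bash
python3 -c "
from a2 import *
Tg=frame(yaw,0);g=wd((.003,.235));print(delta(np.r_[g,.092],Tg))"
```

```text
(array([-0.0819285 ,  0.03018627,  3.00359531]), array([-0.00024064, -0.07340543, -0.0031409 ]))
```

Call:
play_rows([
  [1,[-0.08,0.03,0.5],[0,-0.07,0]],
  [1,[0,0,0.5],[0,0,0]],
  [1,[0,0,0.5],[0,0,0]],
  [1,[0,0,0.5],[0,0,0]],
  [1,[0,0,0.5],[0,0,0]],
  [1,[0,0,0.5],[0,0,0]],
  [1,[0,0,0],[0,0,0]],
])

```text
t: 13.02
tool_pos: [0.5772, 0.1392, 0.0911]
tool_rot: [0.111, -3.136, 0.0]
contact_force: [0.4, 0.6, 0.2]
opening: 0.0856
grip_force: 0.0
```

Call:
play_rows([
  [0,[0,0,0],[0,0,0]],
  [0,[0,0,0],[0,0,0]],
  [0,[0,0,0],[0,0,0]],
  [0,[0,0,0],[0,0,0]],
  [0,[0,0,0],[0,0,0]],
  [0,[0,0,0],[0,0,0]],
  [0,[0,0,0],[0,0,0]],
  [0,[0,0,0],[0,0,0]],
], force=60)

```text
t: 14.02
tool_pos: [0.5781, 0.1415, 0.0942]
tool_rot: [-0.115, 3.137, 0.004]
contact_force: [-0.5, 5.7, 2.8]
opening: 0.0169
grip_force: 60.0
```

```bash
python3 -c "
from a2 import *
s=ctrl.get_obs();print(s['t'],s['opening'],s['tool_pos'],rk(s['tool_pos']))"
```

```text
14.025 0.01687261406896636 [0.57813883 0.14149486 0.09420081] [0.0049015  0.23659943]
```

Call:
play_rows([
  [0,[0,0.22,0],[0,0,0]],
  [0,[0,0.22,0],[0,0,0]],
  [0,[0,0.22,0],[0,0,0]],
  [0,[0,0.22,0],[0,0,0]],
  [0,[0,0.22,0],[0,0,0]],
  [0,[0,0.22,0],[0,0,0]],
  [0,[0,0,0],[0,0,0]],
  [0,[0,0,0],[0,0,0]],
])

```text
t: 15.02
tool_pos: [0.5732, 0.2046, 0.0942]
tool_rot: [-0.114, 3.139, -0.005]
contact_force: [-2.5, -7.8, 5.7]
opening: 0.0175
grip_force: 60.5
```

```bash
python3 -c "
from a2 import *
s=ctrl.get_obs();print(s['t'],s['opening'],s['tool_pos'],rk(s['tool_pos']),s['tool_rot'])
d=grab('top','top4');e=grab('side','side4');cv2.imwrite('pics/top4c.png',np.vstack([cv2.resize(d['color'][140:190,170:270],None,fx=6,fy=6,interpolation=2),cv2.resize(e['color'][140:190,230:330],None,fx=6,fy=6,interpolation=2)]))"
```

```text
15.025 0.017493347209677393 [0.57318302 0.20456333 0.09421833] [0.00453028 0.29986121] [-0.1139639   3.13866023 -0.00531708]
```

View pics/top4c.png

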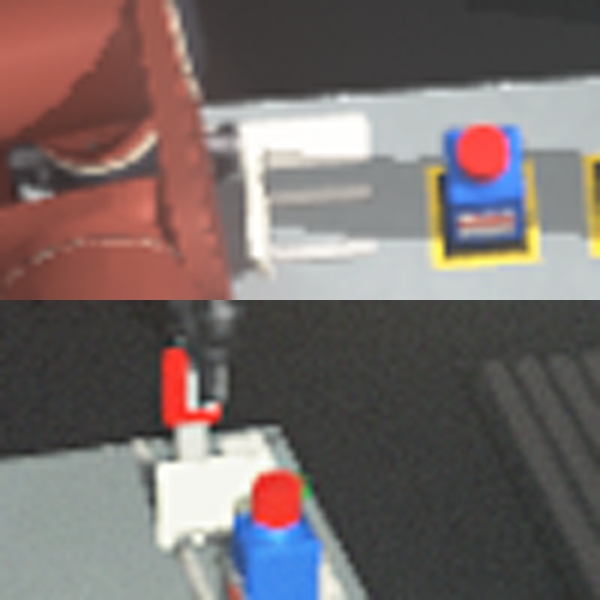

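```bash
python3 -c "
from a2 import *
from m import ld
a=ld('top0');b=ld('top4')
c=a['color'].astype(float)
def cross(p,x0,up=True):
    hi,lo=p.max(),p.min();t=(hi+lo)/2; i=np.where(p>t)[0]
    l=i[0]-(p[i[0]]-t)/(p[i[0]]-p[i[0]-1]) if i[0]>0 else i[0]; r=i[-1]+(p[i[-1]]-t)/(p[i[-1]]-p[i[-1]+1]) if i[-1]+1<len(p) else i[-1]
    return x0+l,x0+r
for v in range(166,175):
    p=c[v,204:222,2]-np.maximum(c[v,204:222,0],c[v,204:222,1]); l,r=cross(p,204); print('grip',v,round(l,2),round(r,2),rk(onz(a,l,v,.129)).round(4),rk(onz(a,r,v,.129)).round(4))
for v in range(161,166):
    p=c[v,190:202,1]-np.maximum(c[v,190:202,0],c[v,190:202,2]);p=np.clip(p-3,0,None);u=(p*np.arange(190,202)).sum()/p.sum();print('mark',v,round(u,2),rk(onz(a,u,v,.026)).round(4))
for n,d,x0,x1 in(('0',a,218,245),('4',b,200,225)):
  for v in(164,168,172,176,180,182):
    print(n,v,x0,d['color'][v,x0:x1].mean(1).astype(int).tolist())
"
```

```text
grip 166 208.78 213.57 [0.015  0.2451] [0.0138 0.2284]
grip 167 208.69 214.2 [0.0114 0.2456] [0.01   0.2263]
grip 168 208.69 214.58 [0.0078 0.2457] [0.0063 0.2252]
grip 169 208.73 214.91 [0.0042 0.2458] [0.0026 0.2242]
grip 170 208.84 215.18 [0.0006 0.2456] [-0.001   0.2235]
grip 171 208.96 215.19 [-0.0031  0.2454] [-0.0046  0.2237]
grip 172 208.99 215.25 [-0.0067  0.2454] [-0.0082  0.2237]
grip 173 209.04 215.38 [-0.0103  0.2454] [-0.0119  0.2234]
grip 174 209.18 215.38 [-0.0139  0.2451] [-0.0154  0.2236]
mark 161 195.99 [0.0668 0.3022]
mark 162 195.82 [0.0629 0.303 ]
mark 163 195.95 [0.059  0.3027]
mark 164 196.0 [0.055  0.3027]
mark 165 196.0 [0.0511 0.3029]
0 164 218 [253, 253, 253, 253, 253, 253, 253, 253, 253, 251, 249, 253, 251, 229, 198, 200, 200, 199, 200, 200, 199, 197, 197, 197, 197, 197, 198]
0 168 218 [138, 138, 137, 135, 136, 137, 135, 135, 145, 159, 235, 254, 245, 190, 201, 200, 199, 199, 197, 175, 142, 141, 145, 158, 161, 154, 154]
0 172 218 [108, 107, 107, 106, 106, 106, 106, 105, 107, 107, 180, 251, 253, 227, 199, 201, 202, 202, 201, 200, 186, 151, 142, 157, 144, 81
[... 554 characters left out ...]
52, 253, 252, 253, 253]
4 168 200 [115, 115, 114, 111, 113, 103, 78, 81, 93, 117, 163, 230, 246, 216, 152, 149, 140, 139, 139, 139, 140, 139, 138, 139, 138]
4 172 200 [120, 121, 124, 123, 111, 111, 109, 108, 108, 108, 111, 210, 250, 235, 161, 167, 170, 175, 176, 178, 178, 178, 177, 177, 177]
4 176 200 [130, 131, 131, 138, 135, 113, 112, 109, 110, 110, 109, 220, 253, 247, 218, 142, 142, 141, 142, 142, 142, 141, 142, 142, 142]
4 180 200 [130, 127, 127, 127, 132, 131, 114, 113, 111, 112, 112, 183, 246, 248, 227, 197, 200, 199, 204, 204, 207, 212, 213, 215, 218]
4 182 200 [117, 124, 125, 125, 124, 117, 109, 114, 110, 111, 112, 166, 240, 249, 230, 220, 231, 231, 232, 232, 233, 234, 234, 234, 235]
```

Call:
play_rows([
  [0,[0,0.06,0],[0,0,0]],
  [0,[0,0,0],[0,0,0]],
  [0,[0,0,0],[0,0,0]],
  [0,[0,0,0],[0,0,0]],
])

```text
t: 15.62
tool_pos: [0.573, 0.2073, 0.0942]
tool_rot: [-0.114, 3.139, -0.006]
contact_force: [-3.5, -8.0, 6.5]
opening: 0.0171
grip_force: 60.5
```

```bash
python3 -c "
from a2 import *
from m import ld
s=ctrl.get_obs();print(s['t'],s['opening'],rk(s['tool_pos']),s['contact_force'])
a=ld('top0');b=grab('top','top5');ld4=ld('top4')
def edge(d,v,x0):
    p=d['color'][v,x0:x0+14].mean(1); i=np.argmax(p>180); return x0+i-(p[i]-180)/(p[i]-p[i-1])
for n,d,x0 in(('0',a,222),('4',ld4,204),('5',b,204)):
    E=np.array([rk(onz(d,edge(d,v,x0),v,.083)) for v in range(170,182)]); c=np.polyfit(E[:,0],E[:,1],1);print(n,np.polyval(c,-.015).round(4),np.polyval(c,0).round(4))
g=b['color'].astype(int);w=g[150:175,185:230];hs=cv2.cvtColor(w.astype(np.uint8),cv2.COLOR_BGR2HSV);print('orange',np.argwhere((hs[...,0]>8)&(hs[...,0]<20)&(hs[...,1]>150)&(hs[...,2]>150))[:5].tolist())
e=grab('side','side5');cv2.imwrite('pics/side5c.png',cv2.resize(e['color'][120:260,200:350],None,fx=4,fy=4,interpolation=2))
"
```

```text
15.625 0.017122499713526085 [0.00452329 0.30261498] [-3.4788863  -7.96873634  6.45196365]
0 0.181 0.1814
4 0.2445 0.2441
5 0.2469 0.2473
orange []
```

View pics/side5c.png

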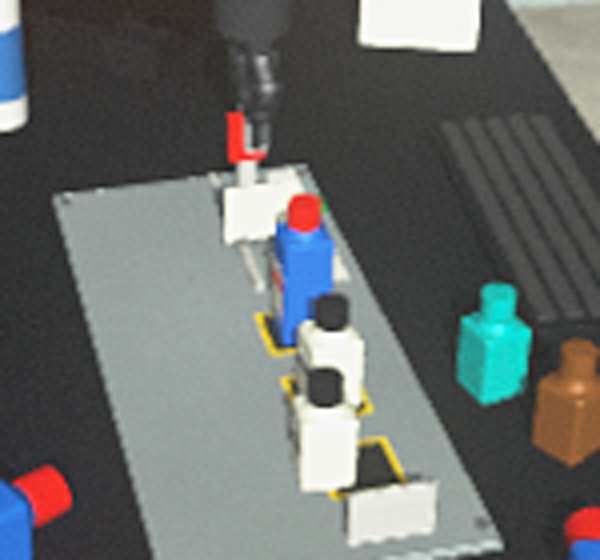

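The tall bottle stands on pad_c at crop (303,280), the short bottles are unmoved, and the fingers hold the pulled grip at (245,140). Measured travel is 66 mm, which matches the mark to within the 2 mm calibration.

```bash
python3 -c "
from station import ctrl
print(ctrl.finish_job())"
```

```text
the job is handed in; nothing more can be done
None
```

I stood the tall blue bottle upright and released it on pad_c, then handed in still holding the pusher grip at about 66 mm of travel; the arm hid the pointer and mark, so I judged it level by measurement (mark at 66.3 mm, good to about 2 mm).

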